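# Walk the deposit case home in its dock and latch it

### The job

Walk the heavy document case forward along the bench into its dock by gentle pushes, in turn, on its two rear corners, keeping it within ten degrees of straight and never touching the lock that sticks out between them, until it sits square in the dock and you have held it pressed firmly home against the stop at the far end for about half a second. Then swing the dock's steel retaining arm shut behind the case, without forcing it against the case. Leave the other things on the bench alone.

Things in the scene. Friction and masses are not known exactly. Their poses are not given: they have to be found in the camera images.
- case: heavy flat-bottomed off-white steel document case, 120 mm deep (x) x 210 wide (y) x 55 high, 1.7 to 2.6 kg, smooth enamel (friction 0.28 to 0.42), loose on the bench. Origin: centre of its underside; +x is forward, into the dock; rear face at x = -60 mm. Contents delicate: a push by the robot above 30 N is rough. Keep it upright and within 10 degrees of the dock's direction (beyond 12 fails)
- rear_left (a point): middle of the bare left rear corner area of the case's rear face, 80 mm to the left (+y) of the middle, 40 mm over the bench; the bare area runs from 37 to 105 mm. Push only here and on rear_right. A push here slides this corner forward (3 to 10 N) and turns the case about 6 degrees per 20 mm
- rear_right (a point): the same on the right (-y) side, 80 mm from the middle, 40 mm over the bench
- lock: black lock housing fixed on the middle of the case's rear face: 74 mm wide, 10 to 46 mm over the bench, with a steel dial reaching 28 mm out from the face. Origin: middle of the housing at the rear face, 28 mm over the bench. Delicate, must not be touched
- dock: grey steel dock fixed to the bench: two side guides 35 mm high, 218 mm apart inside (4 mm play each side), flared at the mouth, and a 50 mm high stop across the far end. Origin: on the bench where the case's origin stands when fully home. +x points into the dock. Parallel guides from x = +5 to +62 mm, flares from x = -43 mm (19 mm wider each side); the home case's rear stays clear of them
- stop_face (a point): middle of the face of the dock's rigid end stop, at x = +60 mm in the dock's frame, 25 mm over the bench; the case's front face must be pressed on it for 0.3 s with more than 8 N, over and above the case's own sliding friction
- latch (a joint): angle (rad) of the retaining arm about its upright pivot at x = -71, y = +145 mm in the dock's frame. 0 = shut, along the dock's -y behind the case's left rear corner, 3 to 5 mm off the rear of a home case; 1.57 = pointing back along the dock's -x; open (1.8 to 2.3) = back and outwards. Range 0 to 2.4 with stops; friction only, about 1.5 N at the tip; it stays where left
- latch_tip (a point): middle of the black end knob (16 mm across, 23 to 49 mm over the bench) of the retaining arm, 70 mm from its pivot. The arm is a steel bar 12 mm thick, 24 to 46 mm over the bench; nothing else is near it when open
- stamp: small dark wooden rubber-stamp handle, round, 34 mm across, 68 mm high, standing loose; origin centre of underside; bystander
- weight_block: dark steel paperweight block 50 x 70 x 35 mm, loose; origin centre of underside; bystander
- pencil_cup: empty grey plastic cup, 72 mm across, 95 mm high, loose; origin centre of underside; bystander
- stapler: black and grey stapler 130 x 34 x 41 mm, loose, long side along its x; origin centre of underside; bystander
- card_tray: open grey plastic tray full of index cards, 160 x 110 x 62 mm, loose; origin centre of underside; bystander
- glue_jar: clear plastic jar with white cap, 52 mm across, 75 mm high, loose; origin centre of underside; bystander

How it is judged:
On the way, in this order (a step that is already met when the one before it is completed fails the run):
1. the case, fully home and square in the dock, is pressed firmly (over 8 N) against it while the retaining arm is still open (x of case in the frame of dock above -0.0025 m and angle between the x axis of case and the x axis of dock, either way round below 0.02 rad and y of case in the frame of dock between -0.006 and 0.006 m and value of joint latch above 1.2 rad and contact force between case and dock above 8 N), for 0.3 s.
2. the retaining arm is shut behind the case (value of joint latch below 0.1 rad), for 0.2 s.
At the end, for the whole second after the job is handed in: The case stands upright and still in the dock, within 2.5 mm of fully home against the stop, within 6 mm of the dock's middle line and square to it within 0.02 rad, and the retaining arm is shut (joint below 0.1 rad) (x of case in the frame of dock above -0.0025 m and angle between the x axis of case and the x axis of dock, either way round below 0.02 rad and y of case in the frame of dock between -0.006 and 0.006 m and value of joint latch below 0.1 rad and linear speed of case below 0.01 m/s and angle between case's own z axis and vertical below 0.03 rad); the robot touches nothing.
It fails at once if the robot pushes the case with more than 30 N (contact force between any of the fingers, the arm and case above 30 N).
It fails at once if the robot touches the lock (contact force between any of the fingers, the arm and lock above 0.5 N).
It fails at once if the case swings more than 12 degrees out of the dock's direction, or is tipped (angle between the x axis of case and the x axis of dock, either way round above 0.21 rad or angle between case's own z axis and vertical above 0.08 rad).
It fails at once if the retaining arm is forced against the case (more than 10 N) (contact force between latch and case above 10 N).
It fails at once if another thing on the bench is moved by more than 15 mm (distance of any of stamp, weight_block, pencil_cup, stapler, card_tray, glue_jar from where it was at the start of the episode above 0.015 m).
It also fails if it takes over 72 s, if anything falls off the work surface, if the arm or the gripper's body presses on something with over 40 N, if the wrist force passes 120 N, or if a joint passes its speed limit or range.

### The arm

A 7-joint arm with a two-finger parallel gripper is mounted at the origin on the work surface. World frame = base frame: x ahead of the robot, y to its left, z up, the work surface at z = 0. Lengths are in m, angles in rad, forces in N, time in s.
With the tool pointing down it reaches from about 0.4 to 0.875 m from the base axis. Payload 19.3 kg.
Tool frame: the origin (TCP) lies midway between the tips of the shut fingers; the grasp point (between the pads) lies 19 mm behind it; z points along the fingers, y is the line along which they close (so a half turn about z gives the same grasp; the last joint's range is limited). The gripper opens to 85 mm and grips with 20 to 120 N. Pads are 22 mm wide; open, the fingers measure 114 mm over their backs; the gripper's body (76 mm by 85 mm) begins 54 mm behind the grasp point. The pads swing forward as they close: fully open they stand 13 mm farther back than shut.
Start: joints at [-1.386, 0.521, -0.036, 1.599, 0.021, 1.021, -0.113], TCP at [0.158, 0.605, 0.231] pointing down, gripper open.
Joint ranges: [-2.91, 2.91], [-0.3, 2.13], [-1.5, 1.42], [0.17, 2.43], [-1.26, 4.41], [0.16, 1.93], [-2.52, 2.52]. Speed limits (rad/s): [1.89, 1.89, 2.39, 2.39, 3.01, 3.01, 3.01].

### API

Orientations are given as [roll, pitch, yaw] about the fixed x, y, z axes, in that order (R = Rz(yaw) Ry(pitch) Rx(roll)).
In Python, from workcell import * gives the robot as it stands. The module is installed in compiled form; this text tells all that it offers.
- The arm moves only by the tool play_rows, never from a script. Its argument "deltas" is a list of rows, each a list of 7 numbers: the shift along the tool's x, y, z in units of 500 mm (1.0 is 500 mm), then the turn, a rotation vector about the tool's x, y, z in units of 120 degrees (1.0 is 120 degrees), then the closure, from 0 (fully open) to 1 (shut). A call has 1 to 10 rows; each row is the pose to reach, as a shift and turn from the pose commanded when the call began, along the tool's axes at that moment; what a row does not reach only later rows make up. A row lasts 1/10 s, in which the tool goes at most 50 mm and 8.59 degrees, less where a joint would pass 70% of its speed; a pose out of reach is approached as far as the arm can. A call with a number of a shift or a turn outside -1 to 1 is refused whole. A call with a gripper value outside its range is refused whole. The fingers move at their own pace and stop on an object; "newtons" is the grip in N (left out, the last holds). Time passes only in rows, so rows that repeat a pose let the fingers close. It gives the time, the measured TCP pose, the force, the opening and the grip force at its end, in the units of the state.
- observe(): the state, without advancing time (a new reading comes with each control period).
- grab_frame(name): name is "scene" or "side" or "wrist"; returns the picture (480x640x3 uint8, red, green, blue); there is no depth.
- get_calibration(name): a dict with "fovy" (degrees; the focal length in pixels is half the picture's height over the tangent of half this angle, whatever the lens; pixels are square), "cx", "cy" (the principal point, pixels), "xyz" and "rotation" of the camera in the world. Camera axes: x right, y down, z forward; pixel columns grow to the right and rows downward; lengths in m; the calibration is good to about 2 mm. A picture is of the moment at which its call begins: read the wrist's pose just before it. get_calibration takes no time and is no camera call; for the wrist camera it gives the pose at the moment of the call.
- job_done(): hands the job in; it is judged then, once.
The state is a dict: "clock": time; "qpos": joint angles; "qd": joint speeds; "joint_efforts": joint torques, N m; "position": TCP position; "tool_rot": TCP orientation; "force": force on the tool from outside, world axes, zero at the start; "moment": the same for the moment, N m; "grip_width": finger opening in m; "finger_force": force on a finger pad.
Only numpy, scipy, OpenCV 4.12 (cv2) and the standard library are available. Lean on these libraries where they do the work, as an engineer would, in place of code of your own. Each camera call takes 0.05 s, during which the arm holds its last target. There are 200 camera calls.

## Working session

There is one attempt and no reset: what is moved stays moved. The work goes in short steps, Python scripts to look and compute and a tool call to move; the robot and the scene stay as the last step left them, time stands still between calls to the robot, and variables do not carry over. Pictures are saved under pics/ and viewed, at most 10 in all, crops included, and the job is handed in when it is done.

Besides the shell and the picture viewer there is one more tool, called after ">>>" as a command line: name --pt "numbers of a row" for each row, then --argument value for the rest. play_rows: Moves the arm, as the interface text tells. Its arguments: {"type":"object","properties":{"deltas":{"type":"array"},"newtons":{"type":"number"}},"required":["deltas"]}

```bash
mkdir -p pics; python3 - <<'E'
from workcell import *
import cv2
s=observe();print({k:(v if not hasattr(v,'__len__') else [round(float(x),4) for x in v]) for k,v in s.items()})
for n in ("scene","side"):
    c=get_calibration(n);print(n,c)
    cv2.imwrite(f"pics/{n}0.png",cv2.cvtColor(grab_frame(n),cv2.COLOR_RGB2BGR))
E
```

```text
{'clock': 0.0, 'qpos': [-1.3862, 0.522, -0.0363, 1.6, 0.0212, 1.0211, -0.1128], 'qd': [-0.0026, 0.0, 0.0002, -0.001, 0.0005, 0.0004, -0.0005], 'joint_efforts': [-0.0002, -92.7102, 1.9802, -36.9953, 0.0179, 0.0079, -0.0], 'position': [0.1575, 0.6045, 0.2307], 'tool_rot': [-3.1404, 0.0001, 2.8868], 'force': [0.1706, 0.6572, -0.4373], 'moment': [0.0045, 0.0342, -0.0245], 'finger_force': 0.0, 'grip_width': 0.08507994352359902}
scene {'fovy': 57.288701101320896, 'cx': 317.75291627956705, 'cy': 241.46071133213687, 'xyz': array([1.27347798, 0.30852603, 0.68751329]), 'rotation': array([-2.23724119,  0.02076238,  1.98260538])}
side {'fovy': 42.612329699294385, 'cx': 329.6205832705971, 'cy': 235.16417478109912, 'xyz': array([ 1.02961378, -0.96218333,  0.8346076 ]), 'rotation': array([-2.21169419e+00,  2.07228945e-03,  4.72496403e-01])}
```

View pics/scene0.png

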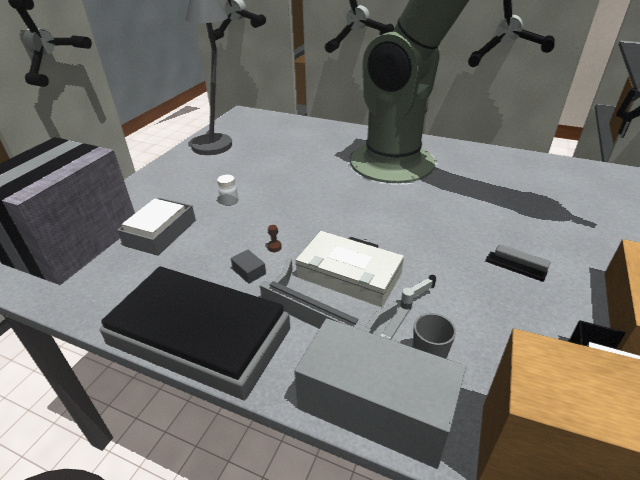

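View pics/side0.png

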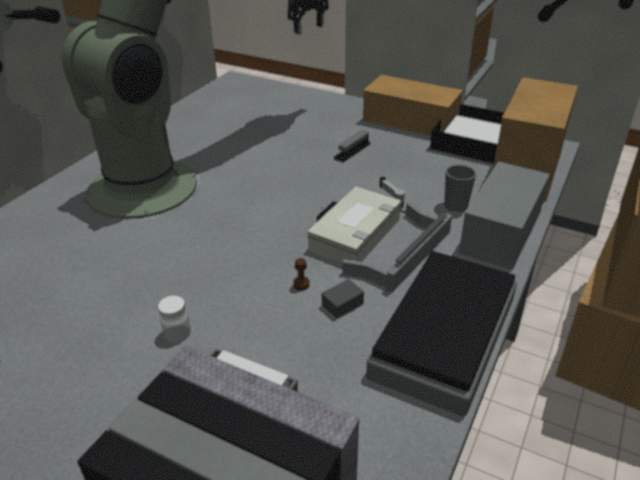

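The scene view shows the case around (350,265), the dock behind it at about (310,300), and the latch pivot near (405,297) with its knob at (432,280). In the side view the case is at (355,225), the stop at (420,250) and the latch at (392,187). I'll crop both.

```bash
cat > h.py <<'E'
from workcell import *
import numpy as np, cv2
from scipy.spatial.transform import Rotation as R
def K(c):
    f=240/np.tan(np.radians(c["fovy"])/2); return np.array([[f,0,c["cx"]],[0,f,c["cy"]],[0,0,1]])
def Rc(c): return R.from_euler('xyz',c["rotation"]).as_matrix() if np.ndim(c["rotation"])==1 else np.array(c["rotation"])
def px2w(c,uv,z):
    d=Rc(c)@np.linalg.inv(K(c))@np.array([uv[0],uv[1],1.]); p=np.array(c["xyz"]); return p+d*(z-p[2])/d[2]
def w2px(c,P):
    q=(np.atleast_2d(P)-c["xyz"])@Rc(c); q=q@K(c).T; return q[:,:2]/q[:,2:]
E
python3 - <<'E'
from h import *
a=cv2.imread("pics/scene0.png")[215:355,225:475]; b=cv2.imread("pics/side0.png")[165:305,290:490]
cv2.imwrite("pics/cs.png",cv2.resize(a,None,fx=3.2,fy=3.2,interpolation=cv2.INTER_CUBIC))
cv2.imwrite("pics/cd.png",cv2.resize(b,None,fx=4,fy=4,interpolation=cv2.INTER_CUBIC))
c=get_calibration("scene");
for uv,z in (((306,233),.055),((404,262),.055),((381,300),.055),((297,269),.055),((405,297),.05),((432,280),.049)): print(px2w(c,uv,z).round(3))
E
```

```text
[ 0.522 -0.065  0.055]
[0.537 0.178 0.055]
[0.667 0.166 0.055]
[ 0.647 -0.029  0.055]
[0.635 0.207 0.05 ]
[0.564 0.246 0.049]
```

View pics/cs.png

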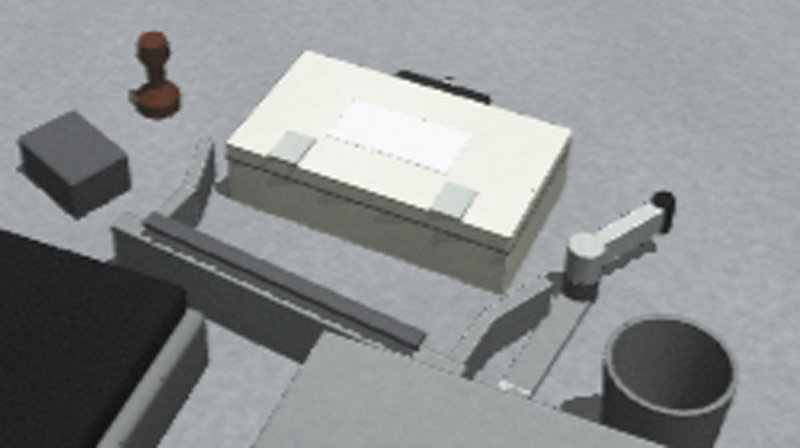

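View pics/cd.png

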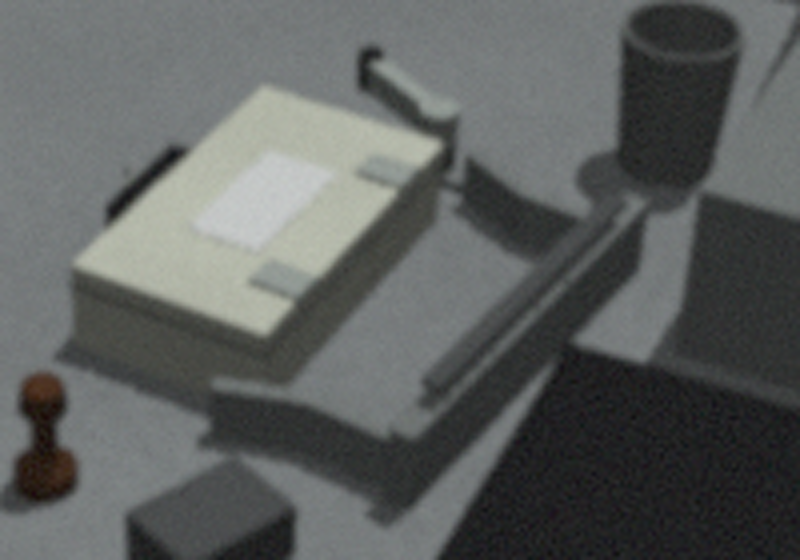

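```bash
cat > fit.py <<'E'
from h import *
from scipy.optimize import least_squares
cs,cd=get_calibration("scene"),get_calibration("side")
S=lambda u,v:(cs,(225+u/3.2,215+v/3.2)); D=lambda u,v:(cd,(290+u/4,165+v/4))
def fit(obs,x0):
    def f(p):
        c,s=np.cos(p[2]),np.sin(p[2]);r=[]
        for (cam,uv),P in obs:
            w=[p[0]+c*P[0]-s*P[1],p[1]+s*P[0]+c*P[1],P[2]]; r.append(w2px(cam,w)[0]-uv)
        return np.ravel(r)
    q=least_squares(f,x0,loss='soft_l1'); return q.x,f(q.x).reshape(-1,2).round(1)
case=[(S(308,50),(-.06,-.105,.055)),(S(572,130),(-.06,.105,.055)),(S(510,245),(.06,.105,.055)),(S(228,148),(.06,-.105,.055)),
(D(265,85),(-.06,.105,.055)),(D(445,145),(.06,.105,.055)),(D(265,340),(.06,-.105,.055)),(D(75,265),(-.06,-.105,.055))]
dock=[(S(586,241),(-.071,.145,.05)),(S(550,278),(-.043,.128,.035)),(S(212,138),(-.043,-.128,.035)),
(D(470,157),(-.043,.128,.035)),(D(212,382),(-.043,-.128,.035)),(D(310,400),(.005,-.109,.035)),(D(438,108),(-.071,.145,.05))]
if __name__=="__main__":
    pc,rc=fit(case,[.6,.08,0]);pd,rd=fit(dock,[.67,.08,0])
    print("case",pc.round(4),np.degrees(pc[2]));print(rc.tolist());print("dock",pd.round(4),np.degrees(pd[2]));print(rd.tolist())
    t=px2w(cs,S(664,197)[1],.049);t2=px2w(cd,D(371,52)[1],.049);print("tip",t.round(3),t2.round(3))
    for n,uv in (("stamp",S(158,105)),("wb",S(75,165))): print(n,px2w(cs,uv[1],0.0).round(3))
E
python3 fit.py; python3 -c "
from workcell import *
print(get_calibration('wrist'))"
```

```text
case [ 0.5706  0.0637 -0.0758] -4.343774896226501
[[-1.2, 0.5], [0.0, 0.7], [-0.3, -1.1], [-1.5, -0.9], [0.0, -1.0], [0.6, -1.5], [0.7, -2.2], [-0.7, -1.3]]
dock [ 0.6642  0.0524 -0.1587] -9.091085592817869
[[-0.8, 0.7], [-3.7, -0.4], [-0.5, 1.0], [-1.4, -1.6], [0.1, -2.2], [0.0, -2.8], [0.5, -1.7]]
tip [0.553 0.245 0.049] [0.558 0.241 0.049]
stamp [ 0.542 -0.145  0.   ]
wb [ 0.628 -0.168  0.   ]
{'fovy': 67.47836292487636, 'cx': 313.9911190356261, 'cy': 238.81451636130168, 'xyz': array([0.08566711, 0.62253742, 0.37379186]), 'rotation': array([2.84438442e+00, 2.31974962e-03, 1.31691443e+00])}
```

>>> play_rows --pt "-0.9 -0.85 -0.06 0 0 -0.046 1" --pt "-0.9 -0.85 -0.06 0 0 -0.046 1" --pt "-0.9 -0.85 -0.06 0 0 -0.046 1" --pt "-0.9 -0.85 -0.06 0 0 -0.046 1" --pt "-0.9 -0.85 -0.06 0 0 -0.046 1" --pt "-0.9 -0.85 -0.06 0 0 -0.046 1" --pt "-0.9 -0.85 -0.06 0 0 -0.046 1" --pt "-0.9 -0.85 -0.06 0 0 -0.046 1" --pt "-0.9 -0.85 -0.06 0 0 -0.046 1" --pt "-0.9 -0.85 -0.06 0 0 -0.046 1"

```text
clock: 1.1
position: [0.4231, 0.1795, 0.2557]
tool_rot: [3.141, 0.0, 2.983]
force: [1.4, 1.6, 0.1]
grip_width: 0.0003
finger_force: 0.0
```

>>> play_rows --pt "-0.17 -0.216 0 0 0 0 1" --pt "-0.17 -0.216 0 0 0 0 1" --pt "-0.17 -0.216 0 0 0 0 1" --pt "-0.17 -0.216 0 0 0 0 1" --pt "-0.17 -0.216 0 0 0 0 1"

```text
clock: 1.6
position: [0.4893, 0.0608, 0.2552]
tool_rot: [-3.141, -0.001, 2.981]
force: [-1.0, 1.0, -0.1]
grip_width: -0.0005
finger_force: 0.0
```

```bash
python3 - <<'E'
from h import *
s=observe();print(np.round(s['qpos'],3),np.round(s['position'],4),np.round(s['tool_rot'],4),np.round(s['force'],2))
c=get_calibration("wrist");np.save("w1.npy",c,allow_pickle=True);print(c)
im=cv2.cvtColor(grab_frame("wrist"),cv2.COLOR_RGB2BGR);cv2.imwrite("pics/w1.png",cv2.resize(im,(800,600),interpolation=cv2.INTER_CUBIC))
E
```

```text
[-0.404  0.287  0.199  1.919 -0.069  0.943  1.238] [0.4893 0.0608 0.2552] [-3.1413e+00 -7.0000e-04  2.9814e+00] [-0.99  0.98 -0.06]
{'fovy': 67.47836292487636, 'cx': 313.9911190356261, 'cy': 238.81451636130168, 'xyz': array([0.41606098, 0.07180115, 0.3982485 ]), 'rotation': array([2.84523141e+00, 1.48199800e-03, 1.41161656e+00])}
```

View pics/w1.png

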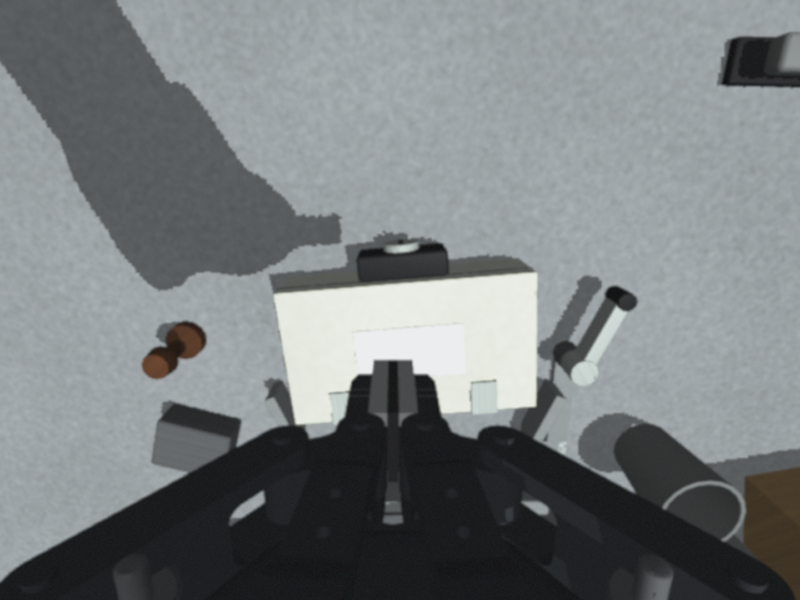

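The wrist view shows the case's top corners at (275,293), (537,271), (536,407) and (297,424). The lock sits at (402,262), the pivot at (585,373) and the knob at (622,299).

```bash
python3 - <<'E'
from fit import *
w=np.load("w1.npy",allow_pickle=True).item()
W=lambda u,v:(w,(u/1.25,v/1.25))
cw=[(W(275,293),(-.06,-.105,.055)),(W(537,271),(-.06,.105,.055)),(W(536,407),(.06,.105,.055)),(W(297,424),(.06,-.105,.055))]
dw=[(W(585,373),(-.071,.145,.05))]
for n,o in (("case w",cw),("case all",case+cw+cw),("dock all",dock+dw)):
    p,r=fit(o,[.6,.06,-.1]);print(n,p.round(4),np.degrees(p[2]).round(2),r.tolist())
print("pivot",px2w(w,dw[0][0][1],.05),"tip",px2w(w,W(624,299)[1],.049))
E
```

```text
case w [ 0.5676  0.0621 -0.0745] -4.27 [[-1.2, 0.0], [1.2, 0.3], [0.9, -0.4], [-1.0, 0.3]]
case all [ 0.568   0.0625 -0.075 ] -4.29 [[-1.3, -0.2], [-0.2, -0.1], [-0.4, -2.1], [-1.4, -1.8], [-1.2, -1.0], [-0.7, -1.6], [-0.7, -2.3], [-2.0, -1.3], [-0.7, 0.2], [1.7, 0.6], [1.3, -0.1], [-0.6, 0.5], [-0.7, 0.2], [1.7, 0.6], [1.3, -0.1], [-0.6, 0.5]]
dock all [ 0.6632  0.0526 -0.1496] -8.57 [[-0.7, -0.1], [-3.4, -1.1], [-0.6, 0.9], [-2.2, -1.8], [0.0, -2.1], [0.0, -2.8], [-0.5, -1.9], [0.5, 1.7]]
pivot [0.61255143 0.20610852 0.05      ] tip [0.55141528 0.24008474 0.049     ]
```

>>> play_rows --pt "0.04 0.178 0 0 0 0 1" --pt "0.04 0.178 0 0 0 0 1" --pt "0.04 0.178 0.1 0 0 0 1" --pt "0.04 0.178 0.2 0 0 0 1" --pt "0.04 0.178 0.3 0 0 0 1" --pt "0.04 0.178 0.4 0 0 0 1" --pt "0.04 0.178 0.45 0 0 0 1" --pt "0.04 0.178 0.45 0 0 0 1"

```text
clock: 2.45
position: [0.4811, 0.153, 0.0277]
tool_rot: [-3.139, -0.005, 2.985]
force: [0.1, 0.5, 1.9]
grip_width: 0.0002
finger_force: 0.0
```

```bash
python3 - <<'E'
from h import *
s=observe();print(np.round(s['qpos'],3),np.round(s['position'],4),np.round(s['tool_rot'],4),np.round(s['force'],2))
c=get_calibration("wrist")
im=cv2.cvtColor(grab_frame("wrist"),cv2.COLOR_RGB2BGR);cv2.imwrite("pics/w2.png",im)
E
```

```text
[-0.489  0.669  0.086  2.047 -0.128  0.436  1.109] [0.4811 0.153  0.0277] [-3.1391 -0.005   2.9851] [0.05 0.52 1.9 ]
```

View pics/w2.png

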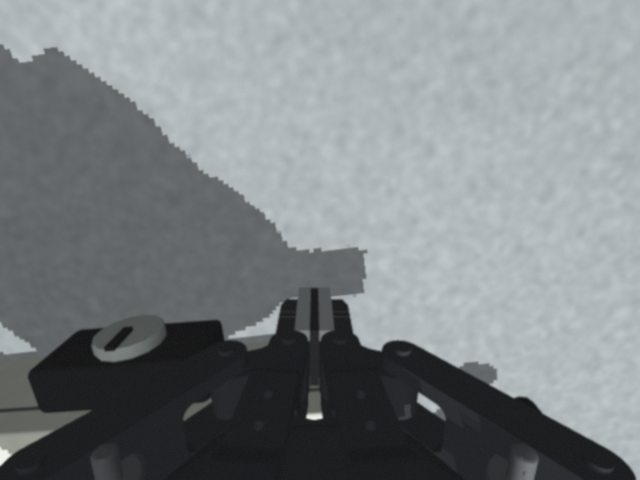

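The tool stands left of the lock (130,340) with clearance, just behind the left rear corner. Starting the first push.

>>> play_rows --pt "-0.03 0 0 0 0 0 1" --pt "-0.036 0 0 0 0 0 1" --pt "-0.042 0 0 0 0 0 1" --pt "-0.048 0 0 0 0 0 1" --pt "-0.054 0 0 0 0 0 1" --pt "-0.06 0 0 0 0 0 1" --pt "-0.066 0 0 0 0 0 1" --pt "-0.072 0 0 0 0 0 1"

```text
clock: 3.3
position: [0.5183, 0.1482, 0.0319]
tool_rot: [3.14, -0.001, 2.985]
force: [-6.3, 5.1, 1.1]
grip_width: -0.0002
finger_force: 3.6
```

>>> play_rows --pt "-0.006 0 0 0 0 0 1" --pt "-0.01 0 0 0 0 0 1" --pt "0.05 0 0 0 0 0 1" --pt "0.09 0 0 0 0 0 1" --pt "0.09 -0.09 0 0 0 0 1" --pt "0.09 -0.18 0 0 0 0 1" --pt "0.09 -0.27 0 0 0 0 1" --pt "0.09 -0.314 0 0 0 0 1" --pt "0.05 -0.314 0 0 0 0 1" --pt "0.03 -0.314 0 0 0 0 1"

```text
clock: 4.3
position: [0.4814, -0.0063, 0.0321]
tool_rot: [3.141, 0.003, 2.982]
force: [-0.1, -0.7, 0.8]
grip_width: 0.0001
finger_force: 0.0
```

```bash
python3 - <<'E'
from h import *
s=observe();print(np.round(s['qpos'],3),np.round(s['position'],4),np.round(s['tool_rot'],4),np.round(s['force'],2))
a=cv2.cvtColor(grab_frame("scene"),cv2.COLOR_RGB2BGR)
b=cv2.cvtColor(grab_frame("side"),cv2.COLOR_RGB2BGR)
cv2.imwrite("pics/s3.png",a);cv2.imwrite("pics/d3.png",b)
a=cv2.resize(a[215:355,225:475],(800,448),interpolation=cv2.INTER_CUBIC)[:300]; b=cv2.resize(b[165:305,290:490],(800,560),interpolation=cv2.INTER_CUBIC)[:300+160]
o=np.zeros((600,800,3),np.uint8);o[:300]=a;o[300:]=cv2.resize(b[:460,50:650],(800,613))[:300];cv2.imwrite("pics/c3.png",a)
E
```

```text
[-0.144  0.634  0.045  2.111 -0.069  0.394  1.367] [ 0.4814 -0.0063  0.0321] [3.1408e+00 3.0000e-03 2.9818e+00] [-0.07 -0.74  0.76]
```

View pics/c3.png

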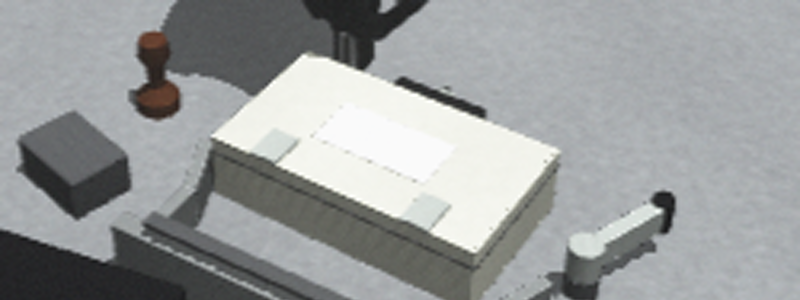

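After the left push the case's top corners in the crop are (308,52), (560,152), (475,258) and (212,138). It now points close to the dock direction.

```bash
cat >> fit.py <<'E'
TD=np.array([.6635,.0525,-.153])
def rel(p):
    c,s=np.cos(TD[2]),np.sin(TD[2]);d=p[:2]-TD[:2];return (c*d[0]+s*d[1])*1e3,(-s*d[0]+c*d[1])*1e3,np.degrees(p[2]-TD[2])
def cfit(rr,rl,fl,fr):
    return fit([(S(*rr),(-.06,-.105,.055)),(S(*rl),(-.06,.105,.055)),(S(*fl),(.06,.105,.055)),(S(*fr),(.06,-.105,.055))],[.6,.06,-.1])
E
python3 - <<'E'
from fit import *
for q in (((308,50),(572,130),(510,245),(228,148)),((308,52),(560,152),(475,258),(212,138))):
    p,r=cfit(*q);print(p.round(4),np.round(rel(p),1),r.tolist())
for P in ((.4814,-.0063,0),): print(rel(np.array(P)))
E
```

```text
[ 0.5706  0.0653 -0.0795] [-93.8  -1.5   4.2] [[-0.4, 0.6], [0.8, 1.0], [0.3, -0.8], [-0.8, -0.9]]
[ 0.5808  0.0572 -0.1967] [-82.5  -7.9  -2.5] [[-0.1, -0.2], [0.5, 0.2], [0.1, -0.2], [-0.6, -0.0]]
(np.float64(-171.01142351032124), np.float64(-85.86584320306623), np.float64(8.766254265501596))
```

>>> play_rows --pt "-0.022 0 0 0 0 0 1" --pt "-0.028 0 0 0 0 0 1" --pt "-0.034 0 0 0 0 0 1" --pt "-0.04 0 0 0 0 0 1" --pt "-0.047 0 0 0 0 0 1" --pt "-0.054 0 0 0 0 0 1" --pt "-0.061 0 0 0 0 0 1" --pt "-0.068 0 0 0 0 0 1" --pt "-0.076 0 0 0 0 0 1"

```text
clock: 5.3
position: [0.515, -0.0122, 0.0301]
tool_rot: [-3.14, -0.004, 2.983]
force: [-11.0, -3.0, 4.4]
grip_width: -0.0002
finger_force: 4.7
```

>>> play_rows --pt "0.05 0 0 0 0 0 1" --pt "0.1 0 0 0 0 0 1" --pt "0.1 0.09 0 0 0 0 1" --pt "0.1 0.18 0 0 0 0 1" --pt "0.1 0.27 0 0 0 0 1" --pt "0.1 0.322 0 0 0 0 1" --pt "0.07 0.322 0 0 0 0 1" --pt "0.05 0.322 0 0 0 0 1"

```text
clock: 6.1
position: [0.5183, 0.152, 0.0305]
tool_rot: [-3.142, 0.0, 2.985]
force: [0.0, -0.0, 0.2]
grip_width: -0.0
finger_force: 0.0
```

```bash
cat > look.py <<'E'
# track case corners in the scene picture: bright top face -> quad
from fit import *
def look(name):
    s=observe();print(s['clock'],'TCP rel',np.round(rel(np.r_[s['position'][:2],s['tool_rot'][2]-np.pi]),1),'z',round(s['position'][2],4),'F',np.round(s['force'],1))
    im=cv2.cvtColor(grab_frame("scene"),cv2.COLOR_RGB2BGR);cv2.imwrite(f"pics/{name}.png",im)
    return quad(im)
def quad(im):
    a=cv2.resize(im[215:355,225:475],(800,448),interpolation=cv2.INTER_CUBIC)
    m=(a.min(2)>195).astype(np.uint8); m=cv2.morphologyEx(m,cv2.MORPH_CLOSE,np.ones((25,25)))
    n,l,st,_=cv2.connectedComponentsWithStats(m);k=1+np.argmax(st[1:,4])
    h=cv2.convexHull(cv2.findContours((l==k).astype(np.uint8),0,2)[0][0])
    q=cv2.approxPolyN(h,4)[0] if hasattr(cv2,'approxPolyN') else cv2.approxPolyDP(h,15,True)[:,0]
    rr=q[np.argmin(q[:,1])];fr=q[np.argmin(q[:,0])];rl=q[np.argmax(q[:,0])];fl=q[np.argmax(q[:,1])]
    p,r=cfit(rr,rl,fl,fr);print([list(map(int,v)) for v in (rr,rl,fl,fr)],'case rel',np.round(rel(p),1),'maxres',abs(r).max());return p
if __name__=="__main__":
    import sys
    for f in sys.argv[2:]: quad(cv2.imread(f))
    look(sys.argv[1])
E
python3 look.py s4 pics/scene0.png pics/s3.png
```

```text
[[306, 49], [573, 129], [510, 237], [225, 142]] case rel [-97.1  -4.1   4.4] maxres 0.1
[[309, 49], [562, 149], [476, 253], [209, 135]] case rel [-85.6  -9.4  -2.4] maxres 0.6
6.1 TCP rel [-158.7   76.2   -0.2] z 0.0305 F [ 0.  -0.   0.2]
[[286, 66], [557, 149], [493, 261], [205, 163]] case rel [-72.   -4.3   4.8] maxres 0.3
```

>>> play_rows --pt "-0.014 0 0 0 0 0 1" --pt "-0.02 0 0 0 0 0 1" --pt "-0.026 0 0 0 0 0 1" --pt "-0.033 0 0 0 0 0 1" --pt "-0.04 0 0 0 0 0 1" --pt "-0.047 0 0 0 0 0 1" --pt "-0.054 0 0 0 0 0 1" --pt "-0.061 0 0 0 0 0 1" --pt "-0.068 0 0 0 0 0 1"

```text
clock: 7.05
position: [0.5498, 0.1461, 0.03]
tool_rot: [-3.142, -0.003, 2.983]
force: [-8.3, 6.5, -0.7]
grip_width: 0.0004
finger_force: 4.3
```

>>> play_rows --pt "0.05 0 0 0 0 0 1" --pt "0.1 0 0 0 0 0 1" --pt "0.1 -0.09 0 0 0 0 1" --pt "0.1 -0.18 0 0 0 0 1" --pt "0.1 -0.27 0 0 0 0 1" --pt "0.1 -0.32 0 0 0 0 1" --pt "0.07 -0.32 0 0 0 0 1" --pt "0.05 -0.32 0 0 0 0 1"

```text
clock: 7.85
position: [0.5021, -0.0097, 0.0307]
tool_rot: [3.142, 0.001, 2.981]
force: [0.2, -0.1, -0.1]
grip_width: -0.0001
finger_force: 0.0
```

```bash
python3 look.py s5
```

```text
7.85 TCP rel [-150.   -86.1   -0.5] z 0.0307 F [ 0.2 -0.1 -0.1]
[[298, 72], [572, 155], [465, 283], [195, 159]] case rel [-60.3  -2.8  -2.2] maxres 5.7
```

>>> play_rows --pt "-0.02 0 0 0 0 0 1" --pt "-0.027 0 0 0 0 0 1" --pt "-0.033 0 0 0 0 0 1" --pt "-0.039 0 0 0 0 0 1" --pt "-0.045 0 0 0 0 0 1" --pt "-0.051 0 0 0 0 0 1" --pt "-0.057 0 0 0 0 0 1" --pt "-0.063 0 0 0 0 0 1" --pt "-0.069 0 0 0 0 0 1"

```text
clock: 8.8
position: [0.5336, -0.0143, 0.0301]
tool_rot: [-3.14, -0.004, 2.983]
force: [-8.1, -3.3, 2.5]
grip_width: -0.0004
finger_force: 4.2
```

>>> play_rows --pt "0.05 0 0 0 0 0 1" --pt "0.1 0 0 0 0 0 1" --pt "0.1 0.09 0 0 0 0 1" --pt "0.1 0.18 0 0 0 0 1" --pt "0.1 0.27 0 0 0 0 1" --pt "0.1 0.322 0 0 0 0 1" --pt "0.07 0.322 0 0 0 0 1" --pt "0.05 0.322 0 0 0 0 1"

```text
clock: 9.6
position: [0.5367, 0.15, 0.0305]
tool_rot: [-3.142, 0.0, 2.985]
force: [-0.5, 0.1, 0.2]
grip_width: -0.0005
finger_force: 0.0
```

```bash
python3 look.py s6; python3 -c "
import cv2
a=cv2.imread('pics/s6.png')[215:355,225:475];cv2.imwrite('pics/c6.png',cv2.resize(a,(800,448),interpolation=cv2.INTER_CUBIC))"
```

```text
9.6 TCP rel [-140.2   77.    -0.2] z 0.0305 F [-0.5  0.1  0.2]
[[283, 81], [553, 174], [479, 288], [192, 179]] case rel [-50.9   0.9   2.4] maxres 0.2
```

View pics/c6.png

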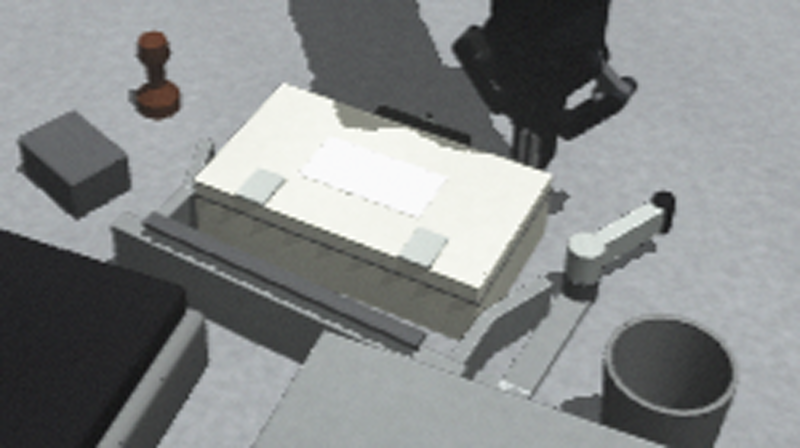

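The case is entering the dock with its corners at (286,84), (551,176), (480,288) and (195,181). It is roughly centred, about 50 mm short, with yaw near +2.5°.

>>> play_rows --pt "-0.02 0 0 0 0 0 1" --pt "-0.026 0 0 0 0 0 1" --pt "-0.032 0 0 0 0 0 1" --pt "-0.038 0 0 0 0 0 1" --pt "-0.044 0 0 0 0 0 1" --pt "-0.05 0 0 0 0 0 1" --pt "-0.056 0 0 0 0 0 1" --pt "-0.062 0 0 0 0 0 1" --pt "-0.068 0 0 0 0 0 1"

```text
clock: 10.55
position: [0.568, 0.1449, 0.03]
tool_rot: [3.141, -0.004, 2.984]
force: [-7.9, 6.7, -1.5]
grip_width: 0.0003
finger_force: 4.5
```

>>> play_rows --pt "0.05 0 0 0 0 0 1" --pt "0.1 0 0 0 0 0 1" --pt "0.1 -0.09 0 0 0 0 1" --pt "0.1 -0.18 0 0 0 0 1" --pt "0.1 -0.27 0 0 0 0 1" --pt "0.1 -0.32 0 0 0 0 1" --pt "0.07 -0.32 0 0 0 0 1" --pt "0.05 -0.32 0 0 0 0 1"

```text
clock: 11.35
position: [0.5206, -0.0114, 0.0307]
tool_rot: [3.141, 0.0, 2.981]
force: [0.1, 1.2, -0.3]
grip_width: -0.0005
finger_force: 0.0
```

```bash
python3 look.py s7
```

```text
11.35 TCP rel [-131.5  -84.9   -0.4] z 0.0307 F [ 0.1  1.2 -0.3]
[[288, 86], [567, 169], [456, 305], [184, 174]] case rel [-42.2   0.3  -2.4] maxres 6.9
```

>>> play_rows --pt "-0.02 0 0 0 0 0 1" --pt "-0.026 0 0 0 0 0 1" --pt "-0.032 0 0 0 0 0 1" --pt "-0.038 0 0 0 0 0 1" --pt "-0.044 0 0 0 0 0 1" --pt "-0.05 0 0 0 0 0 1" --pt "-0.056 0 0 0 0 0 1" --pt "-0.062 0 0 0 0 0 1" --pt "-0.068 0 0 0 0 0 1"

```text
clock: 12.3
position: [0.5513, -0.0162, 0.03]
tool_rot: [-3.14, -0.004, 2.983]
force: [-10.4, -4.8, 0.9]
grip_width: -0.0001
finger_force: 5.2
```

>>> play_rows --pt "0.05 0 0 0 0 0 1" --pt "0.1 0 0 0 0 0 1" --pt "0.1 0.09 0 0 0 0 1" --pt "0.1 0.18 0 0 0 0 1" --pt "0.1 0.27 0 0 0 0 1" --pt "0.1 0.322 0 0 0 0 1" --pt "0.07 0.322 0 0 0 0 1" --pt "0.05 0.322 0 0 0 0 1"

```text
clock: 13.1
position: [0.5547, 0.1481, 0.0305]
tool_rot: [-3.142, 0.0, 2.985]
force: [0.3, -1.4, 0.9]
grip_width: -0.0004
finger_force: 0.0
```

```bash
python3 look.py s8
```

```text
13.1 TCP rel [-122.1   77.9   -0.2] z 0.0305 F [ 0.3 -1.4  0.9]
[[272, 96], [546, 191], [469, 308], [180, 195]] case rel [-33.1   3.5   2.3] maxres 0.2
```

>>> play_rows --pt "-0.02 0 0 0 0 0 1" --pt "-0.026 0 0 0 0 0 1" --pt "-0.032 0 0 0 0 0 1" --pt "-0.038 0 0 0 0 0 1" --pt "-0.044 0 0 0 0 0 1" --pt "-0.05 0 0 0 0 0 1" --pt "-0.056 0 0 0 0 0 1" --pt "-0.062 0 0 0 0 0 1" --pt "-0.068 0 0 0 0 0 1"

```text
clock: 14.05
position: [0.5861, 0.143, 0.0301]
tool_rot: [3.141, -0.003, 2.984]
force: [-9.2, 7.7, 0.5]
grip_width: -0.0002
finger_force: 5.4
```

>>> play_rows --pt "0.05 0 0 0 0 0 1" --pt "0.1 0 0 0 0 0 1" --pt "0.1 -0.09 0 0 0 0 1" --pt "0.1 -0.18 0 0 0 0 1" --pt "0.1 -0.27 0 0 0 0 1" --pt "0.1 -0.32 0 0 0 0 1" --pt "0.07 -0.32 0 0 0 0 1" --pt "0.05 -0.32 0 0 0 0 1"

```text
clock: 14.85
position: [0.5385, -0.0132, 0.0308]
tool_rot: [3.141, 0.001, 2.981]
force: [0.6, 1.2, -0.1]
grip_width: 0.0001
finger_force: 0.0
```

```bash
python3 look.py s9
```

```text
14.85 TCP rel [-113.5  -83.9   -0.4] z 0.0308 F [ 0.6  1.2 -0.1]
[[276, 99], [556, 186], [441, 323], [168, 190]] case rel [-24.5   0.3  -2.6] maxres 6.7
```

>>> play_rows --pt "-0.02 0 0 0 0 0 1" --pt "-0.026 0 0 0 0 0 1" --pt "-0.032 0 0 0 0 0 1" --pt "-0.038 0 0 0 0 0 1" --pt "-0.044 0 0 0 0 0 1" --pt "-0.05 0 0 0 0 0 1" --pt "-0.056 0 0 0 0 0 1" --pt "-0.062 0 0 0 0 0 1" --pt "-0.068 0 0 0 0 0 1"

```text
clock: 15.8
position: [0.5692, -0.0181, 0.0299]
tool_rot: [-3.14, -0.004, 2.983]
force: [-11.6, -4.4, 1.2]
grip_width: -0.0001
finger_force: 5.6
```

>>> play_rows --pt "0.05 0 0 0 0 0 1" --pt "0.1 0 0 0 0 0 1" --pt "0.1 0.09 0 0 0 0 1" --pt "0.1 0.18 0 0 0 0 1" --pt "0.1 0.27 0 0 0 0 1" --pt "0.1 0.322 0 0 0 0 1" --pt "0.07 0.322 0 0 0 0 1" --pt "0.05 0.322 0 0 0 0 1"

```text
clock: 16.6
position: [0.5726, 0.1463, 0.0305]
tool_rot: [-3.142, 0.0, 2.985]
force: [-0.1, -0.5, 0.2]
grip_width: -0.0001
finger_force: 0.0
```

```bash
python3 look.py s10
```

```text
16.6 TCP rel [-104.1   78.8   -0.2] z 0.0305 F [-0.1 -0.5  0.2]
[[259, 109], [533, 207], [455, 328], [164, 211]] case rel [-15.    3.4   2.2] maxres 0.2
```

>>> play_rows --pt "-0.02 0 0 0 0 0 1" --pt "-0.026 0 0 0 0 0 1" --pt "-0.032 0 0 0 0 0 1" --pt "-0.038 0 0 0 0 0 1" --pt "-0.044 0 0 0 0 0 1" --pt "-0.05 0 0 0 0 0 1" --pt "-0.055 0 0 0 0 0 1" --pt "-0.06 0 0 0 0 0 1"

```text
clock: 17.45
position: [0.6003, 0.1416, 0.0302]
tool_rot: [3.141, -0.003, 2.984]
force: [-8.0, 5.1, 3.8]
grip_width: 0.0
finger_force: 4.4
```

>>> play_rows --pt "0.05 0 0 0 0 0 1" --pt "0.1 0 0 0 0 0 1" --pt "0.1 -0.09 0 0 0 0 1" --pt "0.1 -0.18 0 0 0 0 1" --pt "0.1 -0.27 0 0 0 0 1" --pt "0.1 -0.322 0 0 0 0 1" --pt "0.07 -0.322 0 0 0 0 1" --pt "0.05 -0.322 0 0 0 0 1"

```text
clock: 18.25
position: [0.5524, -0.0154, 0.0308]
tool_rot: [3.141, 0.001, 2.981]
force: [0.0, 0.4, 1.0]
grip_width: 0.0001
finger_force: 0.0
```

```bash
python3 look.py s11
```

```text
18.25 TCP rel [-99.5 -84.   -0.4] z 0.0308 F [0.  0.4 1. ]
[[261, 112], [546, 195], [433, 339], [154, 206]] case rel [-8.9  0.6 -1.5] maxres 7.5
```

>>> play_rows --pt "-0.02 0 0 0 0 0 1" --pt "-0.027 0 0 0 0 0 1" --pt "-0.033 0 0 0 0 0 1" --pt "-0.039 0 0 0 0 0 1" --pt "-0.044 0 0 0 0 0 1" --pt "-0.049 0 0 0 0 0 1" --pt "-0.053 0 0 0 0 0 1" --pt "-0.056 0 0 0 0 0 1"

```text
clock: 19.1
position: [0.5776, -0.0193, 0.0301]
tool_rot: [-3.14, -0.003, 2.983]
force: [-8.9, -2.2, 3.1]
grip_width: -0.0001
finger_force: 4.5
```

>>> play_rows --pt "0.05 0 0 0 0 0 1" --pt "0.1 0 0 0 0 0 1" --pt "0.1 0.09 0 0 0 0 1" --pt "0.1 0.18 0 0 0 0 1" --pt "0.1 0.27 0 0 0 0 1" --pt "0.1 0.322 0 0 0 0 1" --pt "0.07 0.322 0 0 0 0 1" --pt "0.05 0.322 0 0 0 0 1"

```text
clock: 19.9
position: [0.5806, 0.1449, 0.0305]
tool_rot: [-3.142, 0.0, 2.985]
force: [0.1, -1.0, 0.1]
grip_width: -0.0002
finger_force: 0.0
```

```bash
python3 look.py s12
```

```text
19.9 TCP rel [-96.   78.7  -0.2] z 0.0305 F [ 0.1 -1.   0.1]
[[254, 115], [524, 220], [439, 341], [157, 212]] case rel [-5.4  1.8  0. ] maxres 1.1
```

>>> play_rows --pt "-0.02 0 0 0 0 0 1" --pt "-0.03 0 0 0 0 0 1" --pt "-0.037 0 0 0 0 0 1" --pt "-0.042 0 0 0 0 0 1" --pt "-0.046 0 0 0 0 0 1" --pt "-0.049 0 0 0 0 0 1" --pt "-0.051 0 0 0 0 0 1"

```text
clock: 20.65
position: [0.6038, 0.1408, 0.0303]
tool_rot: [3.142, -0.003, 2.984]
force: [-8.5, 3.2, 4.8]
grip_width: -0.0001
finger_force: 4.6
```

>>> play_rows --pt "-0.002 0 0 0 0 0 1" --pt "-0.004 0 0 0 0 0 1" --pt "-0.004 0 0 0 0 0 1"

```text
clock: 20.95
position: [0.6038, 0.1407, 0.03]
tool_rot: [-3.141, -0.007, 2.984]
force: [-19.3, 4.2, 11.7]
grip_width: 0.0
finger_force: 10.0
```

>>> play_rows --pt "0.05 0 0 0 0 0 1" --pt "0.1 0 0 0 0 0 1" --pt "0.1 -0.09 0 0 0 0 1" --pt "0.1 -0.18 0 0 0 0 1" --pt "0.1 -0.27 0 0 0 0 1" --pt "0.1 -0.32 0 0 0 0 1" --pt "0.06 -0.32 0 0 0 0 1" --pt "0.03 -0.32 0 0 0 0 1"

```text
clock: 21.75
position: [0.5678, -0.0171, 0.0308]
tool_rot: [-3.142, 0.0, 2.981]
force: [0.2, 0.8, 0.0]
grip_width: -0.0002
finger_force: 0.0
```

```bash
python3 look.py s13
```

```text
21.75 TCP rel [-84.  -83.4  -0.4] z 0.0308 F [0.2 0.8 0. ]
[[254, 118], [544, 197], [434, 343], [155, 211]] case rel [-5.6  1.7 -0.3] maxres 7.2
```

>>> play_rows --pt "-0.012 0 0 0 0 0 1" --pt "-0.018 0 0 0 0 0 1" --pt "-0.021 0 0 0 0 0 1" --pt "-0.023 0 0 0 0 0 1" --pt "-0.025 0 0 0 0 0 1" --pt "-0.027 0 0 0 0 0 1" --pt "-0.027 0 0 0 0 0 1"

```text
clock: 22.5
position: [0.579, -0.018, 0.0303]
tool_rot: [-3.141, -0.003, 2.983]
force: [-7.3, 0.9, 3.1]
grip_width: -0.0001
finger_force: 3.7
```

>>> play_rows --pt "-0.002 0 0 0 0 0 1" --pt "-0.003 0 0 0 0 0 1" --pt "-0.003 0 0 0 0 0 1"

```text
clock: 22.8
position: [0.5793, -0.018, 0.0301]
tool_rot: [-3.141, -0.005, 2.983]
force: [-13.7, 1.3, 7.9]
grip_width: -0.0007
finger_force: 7.0
```

>>> play_rows --pt "-0.001 0 -0.002 0 0 0 1" --pt "-0.003 0 -0.002 0 0 0 1" --pt "-0.003 0 -0.002 0 0 0 1"

```text
clock: 23.1
position: [0.5793, -0.0181, 0.0304]
tool_rot: [-3.14, -0.008, 2.984]
force: [-19.8, 2.1, 5.0]
grip_width: -0.0002
finger_force: 9.9
```

>>> play_rows --pt "-0.001 0 0 0 0 0 1" --pt "-0.001 0 0 0 0 0 1" --pt "-0.001 0 0 0 0 0 1" --pt "-0.001 0 0 0 0 0 1" --pt "-0.001 0 0 0 0 0 1" --pt "-0.001 0 0 0 0 0 1"

```text
clock: 23.7
position: [0.5793, -0.0181, 0.0304]
tool_rot: [-3.14, -0.009, 2.984]
force: [-23.8, 3.7, 8.4]
grip_width: -0.0003
finger_force: 11.5
```

```bash
python3 look.py s14; python3 -c "
import cv2
a=cv2.imread('pics/s14.png')[215:355,225:475];cv2.imwrite('pics/c14.png',cv2.resize(a,(800,448),interpolation=cv2.INTER_CUBIC))"
```

```text
23.7 TCP rel [-72.5 -82.6  -0.3] z 0.0304 F [-23.8   3.7   8.4]
[[248, 122], [544, 195], [436, 344], [156, 211]] case rel [-5.2  1.8  0.4] maxres 7.5
```

View pics/c14.png

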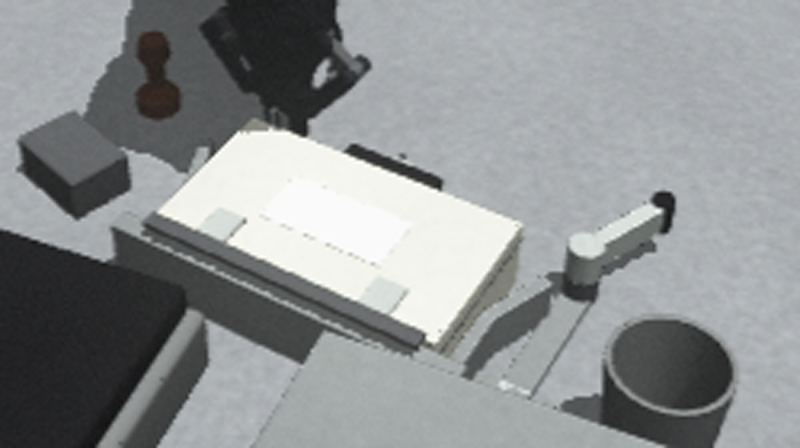

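The case sits against the stop bar, running (155,215) to (425,340), and the arm is still open. I'll press the left corner as well, as a squareness check.

>>> play_rows --pt "0.05 0 0 0 0 0 1" --pt "0.1 0 0 0 0 0 1" --pt "0.1 0.09 0 0 0 0 1" --pt "0.1 0.18 0 0 0 0 1" --pt "0.1 0.27 0 0 0 0 1" --pt "0.1 0.322 0 0 0 0 1" --pt "0.06 0.322 0 0 0 0 1" --pt "0.025 0.322 0 0 0 0 1"

```text
clock: 24.55
position: [0.5972, 0.1438, 0.0315]
tool_rot: [3.141, -0.0, 2.986]
force: [0.4, -0.5, -0.3]
grip_width: 0.0002
finger_force: 0.0
```

>>> play_rows --pt "-0.008 0 0 0 0 0 1" --pt "-0.012 0 0 0 0 0 1" --pt "-0.014 0 0 0 0 0 1" --pt "-0.016 0 0 0 0 0 1" --pt "-0.018 0 0 0 0 0 1" --pt "-0.018 0 0 0 0 0 1"

```text
clock: 25.15
position: [0.6041, 0.1413, 0.0313]
tool_rot: [-3.141, -0.003, 2.984]
force: [-8.6, 1.3, 5.1]
grip_width: 0.0004
finger_force: 4.3
```

>>> play_rows --pt "-0.002 0 -0.002 0 0 0 1" --pt "-0.004 0 -0.002 0 0 0 1" --pt "-0.005 0 -0.002 0 0 0 1" --pt "-0.005 0 -0.002 0 0 0 1" --pt "-0.005 0 -0.002 0 0 0 1" --pt "-0.005 0 -0.002 0 0 0 1" --pt "-0.005 0 -0.002 0 0 0 1" --pt "-0.005 0 -0.002 0 0 0 1"

```text
clock: 25.95
position: [0.6041, 0.1413, 0.0316]
tool_rot: [-3.14, -0.008, 2.984]
force: [-20.5, 2.7, 7.4]
grip_width: 0.0
finger_force: 10.6
```

```bash
python3 - <<'E'
from fit import *
s=observe();t=np.r_[s['position'][:2],0];x,y,_=rel(t)
print("cup",np.round(rel(px2w(cs,S(670,360)[1],.095)),1),"tcp",x,y)
piv=np.array([-72.5,144.5]); a=.0075  # tool frame vs rel frame yaw: tool fwd yaw = tool_rot2-pi
a=s['tool_rot'][2]-np.pi-TD[2];print("a",a)
for th in [1.95,1.92,1.7,1.5,1.3,1.1,.9,.7,.5,.3,.15,0,-.05]:
    u=np.array([-np.sin(th),-np.cos(th)]);n=np.array([np.cos(th),-np.sin(th)])
    h=11*abs(n[0])+14.5*abs(n[1]); off=[20 if th==1.95 else 0][0]
    P=piv+48*u-(6+h+off)*n; d=P-[x,y]; f=np.cos(a)*d[0]+np.sin(a)*d[1]; l=-np.sin(a)*d[0]+np.cos(a)*d[1]
    print(th,P.round(1),"units x,y",round(-f/500,3),round(l/500,3))
E
```

```text
cup [ 34.  235.3  14.2] tcp -72.23572007220781 78.68770188657261
a -0.004366703477971551
1.95 [-101.   202.7] units x,y 0.059 0.248
1.92 [-109.6  182.9] units x,y 0.076 0.208
1.7 [-117.3  172.3] units x,y 0.091 0.187
1.5 [-121.9  162.3] units x,y 0.1 0.167
1.3 [-124.9  153.7] units x,y 0.106 0.15
1.1 [-126.1  144. ] units x,y 0.108 0.13
0.9 [-125.1  133.6] units x,y 0.106 0.109
0.7 [-121.6  123.1] units x,y 0.099 0.088
0.5 [-115.4  113.2] units x,y 0.087 0.069
0.3 [-106.5  104.8] units x,y 0.069 0.052
0.15 [-98.5  99.9] units x,y 0.053 0.042
0 [-89.5  96.5] units x,y 0.035 0.035
-0.05 [-87.8  95.7] units x,y 0.031 0.034
```

>>> play_rows --pt "0.07 0 0 0 0 0 1" --pt "0.07 0 -0.1 0 0 0 1" --pt "0.07 0 -0.2 0 0 0 1" --pt "0.07 0.08 -0.24 0 0 0 1" --pt "0.07 0.17 -0.24 0 0 0 1" --pt "0.068 0.25 -0.24 0 0 0 1" --pt "0.068 0.25 -0.24 0 0 0 1" --pt "0.068 0.25 -0.15 0 0 0 1" --pt "0.068 0.25 -0.06 0 0 0 1" --pt "0.068 0.25 -0.06 0 0 0 1"

```text
clock: 26.95
position: [0.5911, 0.2679, 0.0575]
tool_rot: [-3.136, -0.007, 2.983]
force: [-1.3, -0.2, -0.1]
grip_width: 0.0
finger_force: 0.0
```

```bash
python3 look.py s15; python3 -c "
import cv2
a=cv2.imread('pics/s15.png')[215:355,225:475];cv2.imwrite('pics/c15.png',cv2.resize(a,(800,448),interpolation=cv2.INTER_CUBIC))"
```

```text
26.95 TCP rel [-104.4  201.8   -0.3] z 0.0575 F [-1.3 -0.2 -0.1]
[[253, 116], [541, 199], [435, 344], [155, 211]] case rel [-5.6  1.7 -0.2] maxres 6.5
```

View pics/c15.png

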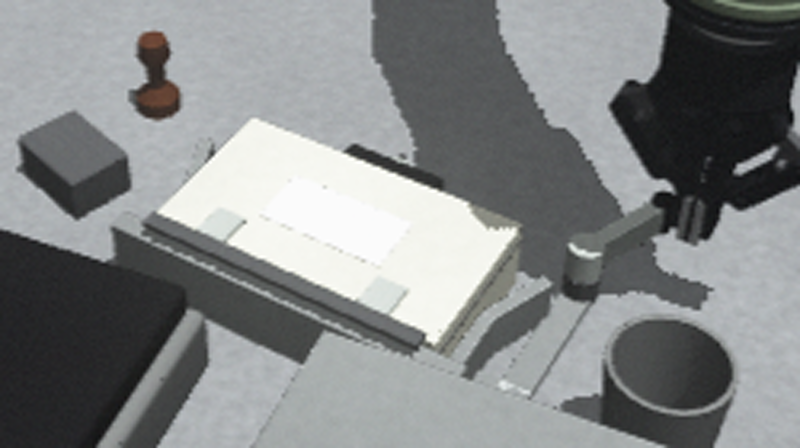

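The closed fingers (690,215) are on the outer side of the retaining arm's knob (663,212), clear of the cup. Next I descend and sweep the arm around its arc.

>>> play_rows --pt "0 0 0.05 0 0 0 1" --pt "0 0 0.05 0 0 0 1" --pt "0.01 -0.038 0.05 0 0 0 1" --pt "0.026 -0.059 0.05 0 0 0 1" --pt "0.035 -0.079 0.05 0 0 0 1" --pt "0.041 -0.096 0.05 0 0 0 1" --pt "0.043 -0.116 0.05 0 0 0 1" --pt "0.041 -0.136 0.05 0 0 0 1" --pt "0.034 -0.157 0.05 0 0 0 1" --pt "0.034 -0.157 0.05 0 0 0 1"

```text
clock: 28.0
position: [0.5663, 0.1935, 0.0386]
tool_rot: [3.141, 0.001, 2.982]
force: [0.1, 0.3, -0.5]
grip_width: -0.0005
finger_force: 0.4
```

```bash
python3 look.py s16; python3 -c "
import cv2
a=cv2.imread('pics/s16.png')[215:355,225:475];cv2.imwrite('pics/c16.png',cv2.resize(a,(800,448),interpolation=cv2.INTER_CUBIC))"
```

```text
28.0 TCP rel [-117.6  124.5   -0.4] z 0.0386 F [ 0.1  0.3 -0.5]
[[254, 115], [522, 224], [435, 344], [155, 211]] case rel [-3.5  1.4 -0.8] maxres 1.0
```

>>> play_rows --pt "-0.002 -0.012 0.012 0 0 0 1" --pt "-0.006 -0.024 0.012 0 0 0 1" --pt "-0.014 -0.032 0.012 0 0 0 1" --pt "-0.022 -0.039 0.012 0 0 0 1" --pt "-0.03 -0.045 0.012 0 0 0 1" --pt "-0.038 -0.049 0.012 0 0 0 1" --pt "-0.046 -0.053 0.012 0 0 0 1" --pt "-0.052 -0.056 0.012 0 0 0 1" --pt "-0.056 -0.056 0.012 0 0 0 1" --pt "-0.058 -0.056 0.012 0 0 0 1"

```text
clock: 29.05
position: [0.5896, 0.1619, 0.0315]
tool_rot: [-3.141, -0.0, 2.983]
force: [-3.1, -1.2, 0.2]
grip_width: 0.0
finger_force: 1.1
```

>>> play_rows --pt "-0.002 0 0 0 0 0 1" --pt "-0.004 0 0 0 0 0 1" --pt "-0.006 0 0 0 0 0 1" --pt "-0.006 0 0 0 0 0 1"

```text
clock: 29.45
position: [0.5904, 0.1618, 0.0312]
tool_rot: [-3.14, -0.004, 2.983]
force: [-15.6, -1.2, 10.8]
grip_width: -0.0003
finger_force: 7.5
```

>>> play_rows --pt "0.02 0 0 0 0 0 1" --pt "0.08 0 0 0 0 0 1" --pt "0.12 0 0 0 0 0 1" --pt "0.12 0 -0.1 0 0 0 1" --pt "0.12 0 -0.2 0 0 0 1" --pt "0.12 0 -0.3 0 0 0 1" --pt "0.12 0 -0.4 0 0 0 1" --pt "0.12 0 -0.4 0 0 0 1"

```text
clock: 30.25
position: [0.5358, 0.1723, 0.238]
tool_rot: [3.136, 0.009, 2.983]
force: [0.3, -0.7, -0.9]
grip_width: -0.0003
finger_force: 0.0
```

```bash
python3 - <<'E'
from fit import *
from look import look
look("s17")
c=get_calibration("wrist"); im=grab_frame("wrist"); cv2.imwrite("pics/w17.png",im[:,:,::-1])
def pt(cam,x,y,z):
    cc,ss=np.cos(TD[2]),np.sin(TD[2]);return w2px(cam,[TD[0]+(cc*x-ss*y)/1e3,TD[1]+(ss*x+cc*y)/1e3,z])[0]
sc=cv2.imread("pics/s17.png"); g=cv2.cvtColor(im,cv2.COLOR_RGB2GRAY); gs=cv2.cvtColor(sc,6)
k=lambda G,p:int(np.median(G[int(p[1])-2:int(p[1])+3,int(p[0])-2:int(p[0])+3])) if 2<p[0]<637 and 2<p[1]<477 else None
piv=(-72.5,144.5)
for th in (0,.05,.1,.15,.2,.3,.5,1.92):
    f=lambda r,z:(piv[0]-r*np.sin(th),piv[1]-r*np.cos(th),z)
    o=[]
    for cam,G in ((c,g),(cs,gs)):
        o+=[pt(cam,*f(70,.049)).round(0).tolist(),k(G,pt(cam,*f(70,.049))),[k(G,pt(cam,*f(r,.046))) for r in (25,35,45,55)]]
    print(th,o)
E
```

```text
30.25 TCP rel [-144.5   98.9   -0.3] z 0.238 F [ 0.3 -0.7 -0.9]
[[253, 116], [619, 243], [434, 343], [156, 211]] case rel [-3.   4.7 -2.2] maxres 28.2
0 [[291.0, 283.0], 46, [211, 212, 211, 212], [377.0, 278.0], 82, [218, 219, 218, 216]]
0.05 [[291.0, 279.0], 46, [211, 211, 211, 208], [377.0, 277.0], 58, [218, 217, 215, 218]]
0.1 [[291.0, 276.0], 41, [210, 210, 192, 146], [378.0, 276.0], 105, [218, 217, 209, 192]]
0.15 [[291.0, 273.0], 22, [196, 152, 98, 76], [379.0, 275.0], 167, [209, 189, 173, 172]]
0.2 [[292.0, 270.0], 23, [156, 77, 77, 76], [380.0, 275.0], 169, [191, 172, 172, 171]]
0.3 [[293.0, 263.0], 92, [78, 77, 86, 94], [382.0, 273.0], 171, [175, 170, 171, 171]]
0.5 [[299.0, 251.0], 165, [78, 94, 95, 165], [387.0, 271.0], 174, [171, 171, 169, 171]]
1.92 [[389.0, 218.0], 166, [165, 166, 171, 168], [430.0, 276.0], 176, [174, 171, 173, 175]]
```

```bash
python3 -c "
from workcell import *
print(job_done())"
```

```text
the job is handed in; nothing more can be done
None
```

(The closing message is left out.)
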